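# Put the lathe accessories back into their fitted boxes

## Task

Put the four lathe accessories away: set the three-jaw chuck, the drill chuck, the tool post and the tailstock each gently down into the open wooden box whose felt-lined well matches it in shape and size, so that it stands upright and flat on the floor of its well, and let go. Do not drop them or knock them about, and leave the brass clock movement and the oil can where they are.

Things in the scene. Friction and masses are not known exactly. Their poses are not given: they have to be found in the camera images.
- chuck_mid (a point): Three-jaw lathe chuck, the large round one: steel cylinder, diameter 62 mm, 46 mm high, standing on its back, three dark stepped jaws on top up to 62 mm, within 30 mm of the axis. Grip the cylinder in any direction; yaw free. 0.75 kg. Point: on its axis, half-way up, 31 mm above its underside; grip there or a little higher and the fingers clear the well's rim.
- drill_chuck_mid (a point): Drill chuck, the small round one: slim steel cylinder, diameter 36 mm, 50 mm high, upper half a darker ribbed sleeve, standing on its back; then a cone and tiny jaw tips up to 66 mm. Grip the cylinder in any direction; yaw free. 0.3 kg. Point: on its axis, half-way up, 33 mm above its underside; grip there or a little higher and the fingers clear the well's rim.
- tool_post_mid (a point): Four-way tool post: square dark iron block 44 x 44 mm, slot round its sides 12 to 24 mm up, solid from 24 to 50 mm, clamp screws and a nut on top up to 64 mm. Grip opposite flat sides; x, y square to them, quarter turns alike. 0.4 kg. Point: on its axis, half-way up, 32 mm above its underside; grip there or a little higher and the fingers clear the well's rim.
- tailstock_mid (a point): Tailstock, long grey casting. Foot 76 (x) x 34 (y) x 12 mm; above it a column 42 (x) x 30 mm (y) to grip across y; barrel along x, diameter 30, axis 50 mm up. Steel centre to x = +58; 44 mm handwheel at x = -49 to -42, top 72 mm, knob to -61. Its x goes along the well, either way. 0.55 kg. Point: over the foot's centre, 36 mm above its underside; gripped there, fingers clear the rim.
- tray_large_round: Open hardwood box, lid off, fixed on the bench, 98 x 98 mm, 18 mm high, small brass fittings on two sides. In its top a large round (78 mm diameter) well, 9 mm deep (felt floor 9 mm above the bench, rim 18 mm), made for the three-jaw chuck with 8 mm to spare all round. Origin: centre of its underside, on the bench; z up.
- tray_small_round: Open hardwood box, lid off, fixed on the bench, 76 x 76 mm, 18 mm high, small brass fittings on two sides. In its top a small round (52 mm diameter) well, 9 mm deep (felt floor 9 mm above the bench, rim 18 mm), made for the drill chuck with 8 mm to spare all round. Origin: centre of its underside, on the bench; z up.
- tray_square: Open hardwood box, lid off, fixed on the bench, 84 x 84 mm, 18 mm high, small brass fittings on two sides. In its top a square (60 x 60 mm) well, 9 mm deep (felt floor 9 mm above the bench, rim 18 mm), made for the tool post with 8 mm to spare all round. Origin: centre of its underside, on the bench; x and y along the well's sides; z up.
- tray_oblong: Open hardwood box, lid off, fixed on the bench, 116 x 74 mm, 18 mm high, small brass fittings on two sides. In its top an oblong (92 mm long, 50 mm wide) well, 9 mm deep (felt floor 9 mm above the bench, rim 18 mm), made for the tailstock with 8 mm to spare all round. Origin: centre of its underside, on the bench; x along the well's long side, y across it; z up.
- movement: Bystander, not to be moved: a brass clock movement lying flat, two plates 85 x 110 mm (x, y) with wheels between them, 56 mm high with its winding squares, loose, near the robot, at one side of the work. Origin: centre of its underside.
- oil_can: Bystander, not to be moved: a small copper oil can, 52 mm in diameter, with a thin brass spout reaching 52 mm out along its x axis and 76 mm up, loose, near the robot, at one side of the work. Origin: centre of its underside.
Mind the look-alikes: they are no part of the job. What is shaped like the part that bears tool_post_mid but green is not meant. There is more than one size of the part that bears tailstock_mid; the job needs the smaller.

How it is judged (in metres and radians):
At the end, for the whole second after the job is handed in: Each accessory stands in its own well: its axis within 13 mm of the well's centre, its underside on the felt floor (height right to 4-5 mm), upright to 0.1 rad, at rest; the clock movement and the oil can are within 15 mm of where they were (horizontal distance between chuck_mid and tray_large_round below 0.013 m and z of chuck_mid in the frame of tray_large_round between 0.035 and 0.044 m and angle between each of chuck_mid, drill_chuck_mid, tool_post_mid, tailstock_mid's own z axis and vertical below 0.1 rad and linear speed of each of chuck, drill_chuck, tool_post, tailstock below 0.01 m/s and angular speed of each of chuck, drill_chuck, tool_post, tailstock below 0.1 rad/s and horizontal distance between drill_chuck_mid and tray_small_round below 0.013 m and z of drill_chuck_mid in the frame of tray_small_round between 0.037 and 0.046 m and horizontal distance between tool_post_mid and tray_square below 0.013 m and z of tool_post_mid in the frame of tray_square between 0.036 and 0.045 m and horizontal distance between tailstock_mid and tray_oblong below 0.013 m and z of tailstock_mid in the frame of tray_oblong between 0.04 and 0.049 m and distance of each of movement, oil_can from where it was at the start of the episode below 0.015 m); the robot touches nothing.
It fails at once if an accessory is dropped or knocked: it moves faster than 0.6 m/s while the fingers do not hold it (a fall of about 18 mm) ((linear speed of chuck above 0.6 m/s and contact force between the fingers and chuck below 0.05 N) or (linear speed of drill_chuck above 0.6 m/s and contact force between the fingers and drill_chuck below 0.05 N) or (linear speed of tool_post above 0.6 m/s and contact force between the fingers and tool_post below 0.05 N) or (linear speed of tailstock above 0.6 m/s and contact force between the fingers and tailstock below 0.05 N)).
It fails at once if the movement is pushed more than 15 mm from its place (distance of movement from where it was at the start of the episode above 0.015 m).
It fails at once if the oil can is pushed more than 15 mm from its place (distance of oil_can from where it was at the start of the episode above 0.015 m).
It also fails if it takes over 109 s, if anything falls off the work surface, if the arm or the gripper's body presses on something with over 40 N, if the wrist force passes 120 N, or if a joint passes its speed limit or range.

## Robot

A 6-joint arm with a two-finger parallel gripper is mounted at the origin on the work surface. World frame = base frame: x ahead of the robot, y to its left, z up, the work surface at z = 0. Lengths are in mm, angles in rad, forces in N, time in s.
With the tool pointing down it reaches from about 300 to 775 mm from the base axis. Payload 14.6 kg.
Tool frame: the origin (TCP) lies at the very end of the fingers, on their centre line; the grasp point (between the pads) lies manip.grip_depth behind it (manip.grip_depth is the distance from the TCP to the grasp point, in mm); x points along the fingers, z is the direction in which the jaws open and shut, and the axes are right-handed (so a half turn about x gives the same grasp; the last joint's range is limited). The gripper opens to 94 mm and grips with 3 to 60 N. Pads are 16 mm wide; open, the fingers measure 119 mm over their backs; the gripper's body (75 mm by 177 mm) begins 78 mm behind the grasp point.
Start: joints at [-1.408, 0.3, 1.521, -0, 1.321, -0.067], TCP at [125.274, -535.533, 205.446] pointing down, gripper open.
Joint ranges: [-3.03, 3.03], [-0.79, 2.21], [0.23, 2.52], [-1.04, 4.18], [0, 3.07], [-2.55, 2.55]. Speed limits (rad/s): [2.22, 2.22, 2.57, 3.14, 3.14, 3.14].

## Interface

Orientations are given as [roll, pitch, yaw] about the fixed x, y, z axes, in that order (R = Rz(yaw) Ry(pitch) Rx(roll)).
In Python, from cell import manip gives the robot as it stands.
- The arm moves only by the tool step_arm, never from a script. Its argument "commands" is one flat list of numbers, 7 for each row, row after row: the shift along the tool's x, y, z in m, then the turn, a rotation vector about the tool's x, y, z in degrees, then the finger opening in m, from 0 to 0.094. A call has 1 to 5 rows; each row shifts and turns the commanded pose from where the row before left it, along the tool's axes as they then stand; what a row does not reach is not made up. A row lasts 1/8 s, in which the tool goes at most 62.5 mm and 10.7 degrees, less where a joint would pass 70% of its speed; a pose out of reach is approached as far as the arm can. A call with a gripper value outside its range is refused whole. The fingers move at their own pace and stop on an object; "squeeze" is the grip in N (left out, the last holds). Time passes only in rows, so rows that do not move let the fingers close. It gives the time, the measured TCP pose, the force and the opening at its end, in the units of the state.
- manip.read_state(): the state, without advancing time (a new reading comes with each control period).
- manip.camera(name): name is "scene" or "side" or "wrist"; returns the picture (480x640x3 uint8, red, green, blue); there is no depth.
- manip.camera_model(name): a dict with "intrinsics" (3x3 intrinsics, pixels), "k1" (the pictures are not rectified: a ray, as slopes to the right and down, at radius r is drawn at 1 + k1 r^2 times it, then the intrinsics apply), "origin" and "orientation" of the camera in the world; the wrist camera has in their place "tool_from_camera" (4x4, takes a point from camera to tool coordinates, whose origin is the TCP and whose axes are the tool frame's). Camera axes: x right, y up, looking along -z (the intrinsics and any distortion apply to the point x, -y, -z); pixel columns grow to the right and rows downward; lengths in mm; the calibration is good to about 2 mm. A picture is of the moment at which its call begins: read the wrist's pose just before it. camera_model takes no time and is no camera call.
- manip.sign_off(): hands the job in, once; it reports no verdict.
Trained networks look in the newest picture that a camera, given by its name, has taken for a name from the list of things; names that differ only in an ending like _2 or _b are one class to them, and where a whole thing is asked for, a point or a joint stands for the part that bears it (a point fixed in the world has none). Each returns a list of dicts, best first, with "score" (0 to 1); they miss things now and then, are a little off and sometimes report something else, mostly with a low value. They report only what shows in the picture. A call takes as long as a camera call. They do not tell look-alikes from the thing itself.
- manip.find_in(thing, camera): "centre" ([row, column] in pixels, amid what is visible of it).
- manip.outline_of(thing, camera): "pixels" (480x640 bool, what is visible of it) and "centre" ([row, column] in pixels, amid what is visible of it).
The state is a dict: "clock": time; "joints": joint angles; "qd": joint speeds; "effort": joint torques, N m; "eef_pos": TCP position; "eef_rot": TCP orientation; "wrist_force": force on the tool from outside, world axes, zero at the start; "moment": the same for the moment, N m; "finger_gap": finger opening in mm.
Only numpy, scipy, OpenCV 4.12 (cv2) and the standard library are available. Lean on these libraries where they do the work, as an engineer would, in place of code of your own. Each camera call takes 0.05 s, during which the arm holds its last target. There are 200 camera calls.

## Working session

There is one attempt and no reset: what is moved stays moved. The work goes in short steps, Python scripts to look and compute and a tool call to move; the robot and the scene stay as the last step left them, time stands still between calls to the robot, and variables do not carry over. Pictures are saved under pics/ and viewed, about 12 in all and at most 16, crops included, and the job is handed in when it is done.

Besides the shell and the picture viewer there is one more tool, called after "Request:" by a JSON object that holds its "name" and its "arguments", one argument or row to a line. step_arm: Moves the arm, as the interface text tells. Its arguments: {"type":"object","properties":{"commands":{"type":"array"},"squeeze":{"type":"number"}},"required":["commands"]}

```bash
mkdir -p pics; ls; python3 - <<'E'
from cell import manip
import cv2,numpy as np
s=manip.read_state();print({k:np.round(v,3) for k,v in s.items()}, manip.grip_depth)
for c in("scene","side","wrist"):
    cv2.imwrite(f"pics/{c}0.png",manip.camera(c)[:,:,::-1]);print(c,manip.camera_model(c))
E
```

```text
pics
{'clock': np.float64(0.0), 'joints': array([-1.408,  0.3  ,  1.522,  0.   ,  1.321, -0.067]), 'qd': array([ 0.001,  0.002, -0.   ,  0.001, -0.001, -0.   ]), 'effort': array([-1.0000e-03, -5.3181e+01, -3.5273e+01,  7.1000e-02,  2.4000e-02,
       -0.0000e+00]), 'eef_pos': array([ 125.249, -535.28 ,  204.894]), 'eef_rot': array([3.057, 1.57 , 1.716]), 'wrist_force': array([ 0.187, -0.716, -0.672]), 'moment': array([-0.011,  0.01 , -0.011]), 'finger_gap': np.float64(94.18)} 18.8
scene {'intrinsics': array([[443.53965529,   0.        , 310.07440093],
       [  0.        , 443.53965529, 242.22710339],
       [  0.        ,   0.        ,   1.        ]]), 'k1': -0.007931596040746761, 'origin': array([1172.18331236,   25.2041576 ,  864.87312421]), 'orientation': array([0.64139253, 0.01190097, 1.61564031])}
side {'intrinsics': array([[461.47659657,   0.        , 317.11539496],
       [  0.        , 461.47659657, 240.61995932],
       [  0.        ,   0.        ,   1.        ]]), 'k1': -0.07575683489032321, 'origin': array([ 30.45000447, 610.52520061, 877.19796374]), 'orientation': array([ 0.77000994, -0.01929353, -2.41493792])}
wrist {'intrinsics': array([[336.70787668,   0.        , 318.51388859],
       [  0.        , 336.70787668, 242.09583317],
       [  0.        ,   0.        ,   1.        ]]), 'k1': -0.03750543203159873, 'tool_from_camera': array([[-5.96825600e-04,  2.85728988e-01, -9.58310278e-01,
        -1.80203966e+02],
       [ 9.34534476e-04,  9.58310190e-01,  2.85728379e-01,
         8.32958638e+01],
       [ 9.99999385e-01, -7.25043982e-04, -8.38967643e-04,
         1.05102339e-02],
       [ 0.00000000e+00,  0.00000000e+00,  0.00000000e+00,
         1.00000000e+00]])}
```

View pics/scene0.png

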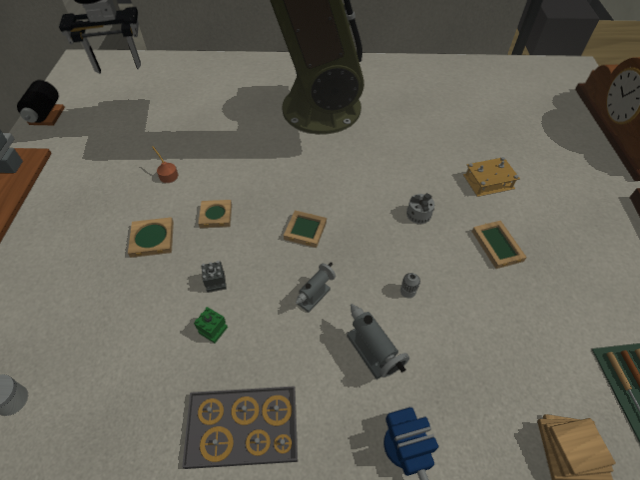

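View pics/side0.png

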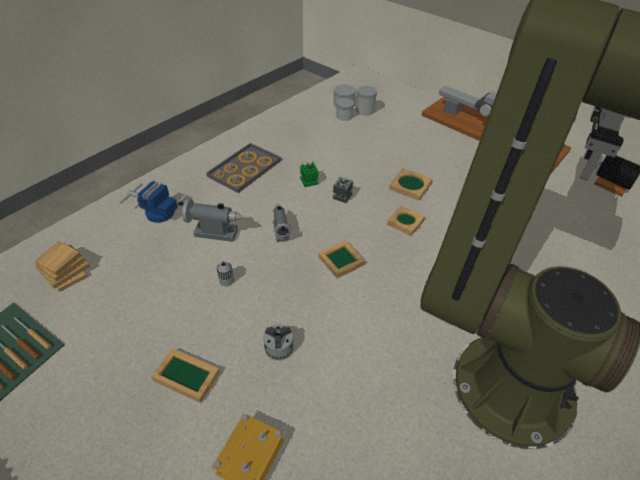

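```bash
cat > h.py <<'E'
import numpy as np,cv2
from scipy.spatial.transform import Rotation as R
from scipy.optimize import minimize
from cell import manip
def cam(name,state=None):
    m=manip.camera_model(name)
    if name=="wrist":
        T=np.eye(4);T[:3,:3]=R.from_euler('xyz',state["eef_rot"]).as_matrix();T[:3,3]=state["eef_pos"]
        C=T@m["tool_from_camera"];Rw,o=C[:3,:3],C[:3,3]
    else: Rw,o=R.from_euler('xyz',m["orientation"]).as_matrix(),m["origin"]
    return m["intrinsics"],m["k1"],Rw,np.array(o)
def proj(c,P):
    K,k1,Rw,o=c;q=(np.atleast_2d(P)-o)@Rw
    s=np.c_[q[:,0],-q[:,1]]/-q[:,2:];s=s*(1+k1*(s**2).sum(1,keepdims=True))
    return s*[K[0,0],K[1,1]]+[K[0,2],K[1,2]]
def onplane(c,uv,z):
    K,k1,Rw,o=c;u=np.atleast_2d(uv).astype(float)
    s=cv2.undistortPoints(u[:,None],K,np.array([k1,0,0,0,0.]))[:,0]
    d=np.c_[s[:,0],-s[:,1],-np.ones(len(s))]@Rw.T
    return o+d*((z-o[2])/d[:,2])[:,None]
def box(x0,x1,y0,y1,z0,z1): return np.array([[x,y,z] for x in(x0,x1) for y in(y0,y1) for z in(z0,z1)],float)
def cyl(r,z0,z1,n=24):
    a=np.linspace(0,2*np.pi,n,0);return np.r_[[[r*np.cos(t),r*np.sin(t),z] for z in(z0,z1) for t in a]]
def cylx(r,x0,x1,zc): p=cyl(r,x0,x1);return np.c_[p[:,2],p[:,0],p[:,1]+zc]
def sq(a,h): return box(-a/2,a/2,-a/2,a/2,0,h)
M=dict(chuck_mid=[cyl(31,0,46),cyl(22,46,60)],drill_chuck_mid=[cyl(18,0,50),np.r_[cyl(18,50,50.1),cyl(4,66,66.1)]],
 tool_post_mid=[sq(44,50),cyl(12,50,62)],
 tailstock_mid=[box(-38,38,-17,17,0,12),box(-21,21,-15,15,12,50),cylx(15,-40,38,50),np.r_[cylx(7,38,39,50),cylx(.5,57,58,50)],cylx(22,-49,-42,50)],
 tray_large_round=[sq(98,18)],tray_small_round=[sq(76,18)],tray_square=[sq(84,18)],tray_oblong=[box(-58,58,-37,37,0,18)])
def sil(c,parts,x,y,yaw,z=0,s=2):
    im=np.zeros((480*s,640*s),np.uint8);Rz=R.from_euler('z',yaw).as_matrix()
    for p in parts:
        uv=proj(c,p@Rz.T+[x,y,z])*s
        cv2.fillConvexPoly(im,cv2.convexHull(np.round(uv).astype(np.int32)),1)
    return im>0
def fit(views,parts,x0,yaws,z=0,s=2):
    big=[(c,cv2.resize(m.astype(np.uint8),None,fx=s,fy=s)>0) for c,m in views]
    def f(p):
        e=0
        for c,m in big:
            q=sil(c,parts,p[0],p[1],p[2]/50,z,s);e+=1-(q&m).sum()/max(1,(q|m).sum())
        return e/len(big)
    best=None
    for y in yaws:
        r=minimize(f,[*x0,y*50],method='Nelder-Mead',options=dict(initial_simplex=np.array([x0[0],x0[1],y*50])+np.array([[0,0,0],[10,0,0],[0,10,0],[0,0,12]])))
        if best is None or r.fun<best.fun:best=r
    return np.r_[best.x[:2],best.x[2]/50],1-best.fun
E
cat > loc.py <<'E'
from h import *
px=dict(chuck_mid=(421,208),drill_chuck_mid=(411,285),tool_post_mid=(213,276),tailstock_mid=(315,288),tray_large_round=(151,237),tray_small_round=(214,214),tray_square=(305,229),tray_oblong=(498,244))
cs,cd=cam("scene"),cam("side");manip.camera("scene");manip.camera("side")
for n in px:
    x0=onplane(cs,px[n],15 if 'tray' in n else 30)[0,:2]
    V=[];info=[]
    for nm,c in(("scene",cs),("side",cd)):
        t=proj(c,[*x0,15 if 'tray' in n else 30])[0]
        L=[d for d in manip.outline_of(n,nm) if np.hypot(d["centre"][1]-t[0],d["centre"][0]-t[1])<20]
        if L:V.append((c,L[0]["pixels"]));info.append((nm,round(L[0]["score"],2)))
    if not V: print(n,"missed",x0);continue
    yaws=[0] if n in("chuck_mid","drill_chuck_mid") else [0,.5,1,1.5] if n not in("tailstock_mid","tray_oblong") else np.arange(0,6.28,.6)
    r,i=fit(V,M[n],x0,yaws)
    each=[np.round(fit([v],M[n],r[:2],[r[2]])[0],2) for v in V]
    print(n,np.round(r,2),"iou %.3f"%i,info,each)
for n in("movement","oil_can"):
    for d in manip.outline_of(n,"scene")[:1]: print(n,onplane(cs,d["centre"][::-1],25))
E
python3 loc.py
```

```text
chuck_mid [4.2872e+02 2.5921e+02 2.4000e-01] iou 0.910 [('scene', 0.82), ('side', 0.56)] [array([4.2872e+02, 2.5921e+02, 2.4000e-01]), array([4.2849e+02, 2.5996e+02, 3.0000e-01])]
drill_chuck_mid [6.5857e+02 2.1273e+02 1.1000e-01] iou 0.928 [('scene', 0.94), ('side', 0.82)] [array([6.5865e+02, 2.1217e+02, 1.6000e-01]), array([6.5733e+02, 2.1347e+02, 2.0000e-01])]
tool_post_mid [ 649.07 -222.52    1.79] iou 0.940 [('side', 0.69)] [array([ 649.07, -222.52,    1.79])]
tailstock_mid [678.82   1.9   -0.68] iou 0.906 [('scene', 0.95), ('side', 0.58)] [array([ 6.7873e+02,  2.0000e+00, -6.5000e-01]), array([677.47,   3.21,  -0.68])]
tray_large_round [ 532.04 -401.42    1.74] iou 0.953 [('scene', 0.78), ('side', 0.85)] [array([ 532.04, -401.42,    1.74]), array([ 531.47, -400.82,    1.75])]
tray_small_round [ 451.51 -256.33    1.65] iou 0.944 [('scene', 0.75), ('side', 0.76)] [array([ 452.22, -256.66,    1.66]), array([ 450.61, -254.78,    1.66])]
tray_square [490.35 -26.31   1.31] iou 0.923 [('scene', 0.67), ('side', 0.64)] [array([490.35, -26.31,   1.31]), array([489.72, -24.93,   1.31])]
tray_oblong [521.51 438.01   6.57] iou 0.932 [('scene', 0.81), ('side', 0.77)] [array([523.19, 434.5 ,   6.61]), array([521.54, 439.13,   6.59])]
movement [[306.05914369 450.38997989  25.        ]]
oil_can [[ 327.64935091 -400.99465623   25.        ]]
```

```bash
cat > go.py <<'E'
# usage: go.py x y z psi [step_mm] : rows in tool axes from the measured pose to TCP x,y,z with jaws along psi (mod pi)
import sys;from h import *
x,y,z,psi=map(float,sys.argv[1:5]);st=float(sys.argv[5]) if len(sys.argv)>5 else 55
s=manip.read_state();R0=R.from_euler('xyz',s["eef_rot"]);zz=R0.as_matrix()[:,2];p0=np.arctan2(zz[1],zz[0])
psi=min([psi+k*np.pi for k in range(-3,4)],key=lambda a:abs(a-p0)) if len(sys.argv)<7 else psi
a,b=np.cos(psi),np.sin(psi);R1=R.from_matrix(np.array([[0,-b,a],[0,a,b],[-1,0,0]]))
d=np.array([x,y,z])-s["eef_pos"];rv=(R0.inv()*R1).as_rotvec(degrees=True)
n=max(1,int(np.ceil(max(np.linalg.norm(d)/st,np.linalg.norm(rv)/10.2))))
print("clock %.2f tcp"%s["clock"],np.round(s["eef_pos"],1),"psi %.3f->%.3f j6 %.2f gap %.1f F"%(p0,psi,s["joints"][5],s["finger_gap"]),np.round(s["wrist_force"],1),"rows",n)
dr=R.from_rotvec(rv/n,degrees=True);Rc=R0
for i in range(n):
    t=Rc.inv().apply(d/n)/1000;print([round(float(v),4) for v in t]+[round(float(v),2) for v in rv/n]);Rc=Rc*dr
E
python3 - <<'E'
from h import *
s=manip.read_state();c=cam("scene");manip.camera("scene")
L=[d for d in manip.outline_of("tailstock_mid","scene")];print([(np.round(d["centre"]),round(d["score"],2),d["pixels"].sum()) for d in L])
m=[d for d in L if d["centre"][0]>315]
if m:
    for k in(1.4,1.6,1.8):
        print(k,fit([(c,m[0]["pixels"])],[p*k for p in M["tailstock_mid"]],onplane(c,(375,340),50)[0,:2],[0.4,1,2.5,3.5]))
print("green",onplane(c,(210,324),25))
E
python3 go.py 429 259 160 0; python3 go.py 429 259 160 0.54
```

```text
[(array([346., 371.]), 0.67, np.int64(2256)), (array([289., 313.]), 0.56, np.int64(974))]
1.4 (array([803.48594843, 123.37664205,   3.69597238]), np.float64(0.9429152832815679))
1.6 (array([797.08150128, 119.32523748,   3.57003676]), np.float64(0.7746089361334371))
1.8 (array([789.47934329, 116.00756438,   3.45710691]), np.float64(0.637462665339212))
green [[ 766.12527837 -211.88141489   25.        ]]
clock 1.25 tcp [ 125.3 -535.5  205.5] psi -1.341->0.000 j6 -0.07 gap 93.9 F [-0.2 -0.8  0.4] rows 16
[0.0028, 0.0298, -0.044, -4.8, 0.0, 0.0]
[0.0028, 0.0334, -0.0414, -4.8, 0.0, 0.0]
[0.0028, 0.0367, -0.0384, -4.8, 0.0, 0.0]
[0.0028, 0.0398, -0.0352, -4.8, 0.0, 0.0]
[0.0028, 0.0426, -0.0318, -4.8, 0.0, 0.0]
[0.0028, 0.0451, -0.0281, -4.8, 0.0, 0.0]
[0.0028, 0.0473, -0.0242, -4.8, 0.0, 0.0]
[0.0028, 0.0492, -0.0202, -4.8, 0.0, 0.0]
[0.0028, 0.0507, -0.016, -4.8, 0.0, 0.0]
[0.0028, 0.0519, -0.0117, -4.8, 0.0, 0.0]
[0.0028, 0.0527, -0.0073, -4.8, 0.0, 0.0]
[0.0028, 0.0531, -0.0029, -4.8, 0.0, 0.0]
[0.0028, 0.0531, 0.0016, -4.8, 0.0, 0.0]
[0.0028, 0.0528, 0.006, -4.8, 0.0, 0.0]
[0.0028, 0.
[... 167 characters left out ...]
ws 16
[0.0028, 0.0298, -0.044, 4.51, 0.0, -0.0]
[0.0028, 0.0262, -0.0462, 4.51, 0.0, -0.0]
[0.0028, 0.0225, -0.0482, 4.51, 0.0, -0.0]
[0.0028, 0.0187, -0.0498, 4.51, 0.0, -0.0]
[0.0028, 0.0147, -0.0511, 4.51, 0.0, -0.0]
[0.0028, 0.0106, -0.0521, 4.51, 0.0, -0.0]
[0.0028, 0.0065, -0.0528, 4.51, 0.0, -0.0]
[0.0028, 0.0023, -0.0531, 4.51, 0.0, -0.0]
[0.0028, -0.0019, -0.0531, 4.51, 0.0, -0.0]
[0.0028, -0.0061, -0.0528, 4.51, 0.0, -0.0]
[0.0028, -0.0102, -0.0522, 4.51, 0.0, -0.0]
[0.0028, -0.0143, -0.0512, 4.51, 0.0, -0.0]
[0.0028, -0.0183, -0.0499, 4.51, 0.0, -0.0]
[0.0028, -0.0221, -0.0483, 4.51, 0.0, -0.0]
[0.0028, -0.0259, -0.0464, 4.51, 0.0, -0.0]
[0.0028, -0.0294, -0.0443, 4.51, 0.0, -0.0]
```

```bash
python3 go.py 649 -222 140 1.79 61
```

```text
clock 1.25 tcp [ 125.3 -535.5  205.5] psi -1.341->-1.352 j6 -0.07 gap 93.9 F [-0.2 -0.8  0.4] rows 11
[0.006, 0.0529, -0.0169, 0.06, 0.0, -0.0]
[0.006, 0.0528, -0.017, 0.06, 0.0, -0.0]
[0.006, 0.0528, -0.017, 0.06, 0.0, -0.0]
[0.006, 0.0528, -0.0171, 0.06, 0.0, -0.0]
[0.006, 0.0528, -0.0171, 0.06, 0.0, -0.0]
[0.006, 0.0528, -0.0172, 0.06, 0.0, -0.0]
[0.006, 0.0528, -0.0172, 0.06, 0.0, -0.0]
[0.006, 0.0527, -0.0173, 0.06, 0.0, -0.0]
[0.006, 0.0527, -0.0173, 0.06, 0.0, -0.0]
[0.006, 0.0527, -0.0174, 0.06, 0.0, -0.0]
[0.006, 0.0527, -0.0174, 0.06, 0.0, -0.0]
```

Request:
{"name": "step_arm", "arguments": {
  "commands": [0, 0.052, -0.017, 0, 0, 0, 0.094, 0, 0.053, -0.017, 0, 0, 0, 0.094, 0, 0.053, -0.017, 0, 0, 0, 0.094, 0, 0.053, -0.017, 0, 0, 0, 0.094, 0, 0.053, -0.017, 0, 0, 0, 0.094],
  "squeeze": 40
}}

```text
clock: 1.88
eef_pos: [364.4, -391.5, 205.6]
eef_rot: [0.49, 1.57, -0.851]
wrist_force: [-0.3, -0.8, -0.5]
finger_gap: 94.3
```

Request:
{"name": "step_arm", "arguments": {
  "commands": [0.01, 0.053, -0.017, 0, 0, 0, 0.094, 0.01, 0.053, -0.017, 0, 0, 0, 0.094, 0.015, 0.053, -0.017, 0, 0, 0, 0.094, 0.015, 0.053, -0.017, 0, 0, 0, 0.094, 0.015, 0.053, -0.017, 0, 0, 0, 0.094]
}}

```text
clock: 2.5
eef_pos: [603.1, -248.4, 140.0]
eef_rot: [0.668, 1.571, -0.673]
wrist_force: [-0.1, -1.0, -0.3]
finger_gap: 94.3
```

```bash
python3 go.py 649 -222 140 1.79 61
```

```text
clock 2.50 tcp [ 603.1 -248.4  140. ] psi -1.341->-1.352 j6 0.89 gap 94.3 F [-0.1 -1.  -0.3] rows 1
[0.0, 0.0507, -0.0152, 0.61, 0.01, -0.01]
```

Request:
{"name": "step_arm", "arguments": {
  "commands": [0, 0.051, -0.015, 0.6, 0, 0, 0.094, 0, 0, 0, 0, 0, 0, 0.094]
}}

```text
clock: 2.75
eef_pos: [649.8, -220.8, 139.2]
eef_rot: [-2.495, 1.57, 2.44]
wrist_force: [-1.2, -0.5, -0.8]
finger_gap: 94.2
```

```bash
cat > wl.py <<'E'
# wl.py name x y yaw out z scale: fit thing in wrist picture
import sys;from h import *
n,x,y,yaw,out=sys.argv[1],*map(float,sys.argv[2:5]),sys.argv[5];z=float(sys.argv[6]) if len(sys.argv)>6 else 0
s=manip.read_state();c=cam("wrist",s);im=manip.camera("wrist");t=proj(c,[x,y,z+30])[0]
vis=im[:,:,::-1].copy()
for d in manip.outline_of(n,"wrist"):
    print(np.round(d["centre"]),round(d["score"],2),d["pixels"].sum(),end=' ')
    if np.hypot(d["centre"][1]-t[0],d["centre"][0]-t[1])<60:
        r,i=fit([(c,d["pixels"])],M[n],(x,y),[yaw],z,1);print(n,np.round(r,2),"iou %.3f"%i)
        cv2.drawContours(vis,cv2.findContours(sil(c,M[n],*r,z,1).astype(np.uint8),0,2)[0],-1,(0,0,255),1)
cv2.imwrite("pics/"+out+".png",vis);print("expect",t)
E
python3 wl.py tool_post_mid 649 -222 1.79 w1
```

```text
[ 96. 335.] 0.8 3892 [241. 325.] 0.76 3214 tool_post_mid [ 648.7  -223.35    1.85] iou 0.972
expect [319.42640145 239.94436299]
```

View pics/w1.png

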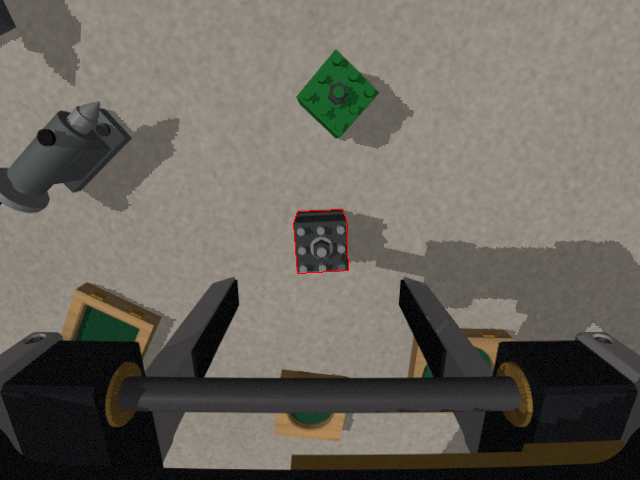

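```bash
python3 go.py 649 -223 17 1.84 30
```

```text
clock 2.85 tcp [ 647.7 -223.2  139.9] psi -1.351->-1.302 j6 0.97 gap 93.5 F [-0.9 -0.2 -0.6] rows 5
[0.0246, 0.0003, 0.0, -0.56, -0.0, 0.01]
[0.0246, 0.0003, 0.0, -0.56, -0.0, 0.01]
[0.0246, 0.0003, 0.0, -0.56, -0.0, 0.01]
[0.0246, 0.0003, 0.0, -0.56, -0.0, 0.01]
[0.0246, 0.0003, 0.0, -0.56, -0.0, 0.01]
```

Request:
{"name": "step_arm", "arguments": {
  "commands": [0.03, 0.001, 0, -0.9, 0, 0, 0.094, 0.03, 0, 0, -0.9, 0, 0, 0.094, 0.03, 0, 0, -0.9, 0, 0, 0.094, 0.025, 0, 0, 0, 0, 0, 0.094, 0.007, 0, 0, 0, 0, 0, 0.094]
}}

```text
clock: 3.48
eef_pos: [647.5, -223.8, 17.4]
eef_rot: [-2.184, 1.569, 2.794]
wrist_force: [0.0, -0.8, -0.2]
finger_gap: 93.7
```

Request:
{"name": "step_arm", "arguments": {
  "commands": [0, 0, 0, 0, 0, 0, 0.094, 0, 0, 0, 0, 0, 0, 0.03, 0, 0, 0, 0, 0, 0, 0.03, 0, 0, 0, 0, 0, 0, 0.03, 0, 0, 0, 0, 0, 0, 0.03],
  "squeeze": 30
}}

```text
clock: 4.1
eef_pos: [648.9, -223.0, 18.6]
eef_rot: [0.79, 1.571, -0.514]
wrist_force: [-0.7, -0.7, -0.7]
finger_gap: 57.3
```

```bash
python3 go.py 649 -223 120 1.84 55
```

```text
clock 4.10 tcp [ 648.9 -223.    18.6] psi -1.304->-1.302 j6 0.92 gap 57.3 F [-0.7 -0.7 -0.7] rows 2
[-0.0507, 0.0001, -0.0, -0.08, 0.0, -0.0]
[-0.0507, 0.0, -0.0, -0.08, 0.0, -0.0]
```

Request:
{"name": "step_arm", "arguments": {
  "commands": [0, 0, 0, 0, 0, 0, 0.03, 0, 0, 0, 0, 0, 0, 0.03, 0, 0, 0, 0, 0, 0, 0.03, 0, 0, 0, 0, 0, 0, 0.03]
}}

```text
clock: 4.6
eef_pos: [648.9, -223.1, 18.5]
eef_rot: [1.465, 1.571, 0.16]
wrist_force: [-0.2, -1.3, 0.3]
finger_gap: 44.3
```

Request:
{"name": "step_arm", "arguments": {
  "commands": [-0.01, 0, 0, 0, 0, 0, 0.03, -0.03, 0, 0, 0, 0, 0, 0.03, -0.04, 0, 0, 0, 0, 0, 0.03, -0.03, 0, 0, 0, 0, 0, 0.03, 0, 0, 0, 0, 0, 0, 0.03]
}}

```text
clock: 5.22
eef_pos: [649.7, -223.4, 131.1]
eef_rot: [0.927, 1.566, -0.377]
wrist_force: [-0.4, 0.1, -3.6]
finger_gap: 44.0
```

```bash
python3 go.py 490 -26 130 1.31 50
```

```text
clock 5.22 tcp [ 649.7 -223.4  131.1] psi -1.304->-1.832 j6 0.92 gap 44.0 F [-0.4  0.1 -3.6] rows 6
[0.0, -0.017, -0.0387, 5.04, 0.02, -0.04]
[0.0, -0.0204, -0.0371, 5.04, 0.02, -0.04]
[0.0001, -0.0235, -0.0352, 5.04, 0.02, -0.04]
[0.0001, -0.0265, -0.033, 5.04, 0.02, -0.04]
[0.0001, -0.0293, -0.0305, 5.04, 0.02, -0.04]
[0.0002, -0.0319, -0.0278, 5.04, 0.02, -0.04]
```

Request:
{"name": "step_arm", "arguments": {
  "commands": [0, -0.017, -0.039, 5, 0, 0, 0.03, 0, -0.02, -0.037, 5, 0, 0, 0.03, 0, -0.024, -0.035, 5, 0, 0, 0.03, 0, -0.026, -0.033, 5, 0, 0, 0.03, 0, -0.029, -0.031, 5, 0, 0, 0.03]
}}

```text
clock: 5.85
eef_pos: [514.5, -57.2, 126.8]
eef_rot: [-1.592, 1.568, 2.948]
wrist_force: [0.8, 0.6, -3.3]
finger_gap: 43.8
```

Request:
{"name": "step_arm", "arguments": {
  "commands": [0, -0.032, -0.028, 5.2, 0, 0, 0.03, 0, 0, 0, 0, 0, 0, 0.03, 0, 0, 0, 0, 0, 0, 0.03]
}}

```text
clock: 6.22
eef_pos: [489.5, -25.5, 127.8]
eef_rot: [-1.31, 1.57, -3.141]
wrist_force: [1.1, -0.5, -4.7]
finger_gap: 44.1
```

```bash
python3 go.py 490 -26 50 1.31 40; python3 - <<'E'
from h import *
s=manip.read_state();c=cam("wrist",s);im=manip.camera("wrist")[:,:,::-1].copy()
for (a,z) in((84,18),(60,18)):
    p=np.array([[-1,-1],[1,-1],[1,1],[-1,1]])*a/2@R.from_euler('z',1.31).as_matrix()[:2,:2].T+[490.2,-25.8]
    cv2.polylines(im,[np.round(proj(c,np.c_[p,[z]*4])).astype(np.int32)],True,(0,0,255),1)
cv2.imwrite("pics/w2.png",im)
E
```

```text
clock 6.22 tcp [489.5 -25.5 127.8] psi -1.830->-1.832 j6 1.70 gap 44.1 F [ 1.1 -0.5 -4.7] rows 2
[0.0389, 0.0003, 0.0002, 0.03, 0.01, 0.02]
[0.0389, 0.0003, 0.0002, 0.03, 0.01, 0.02]
```

View pics/w2.png

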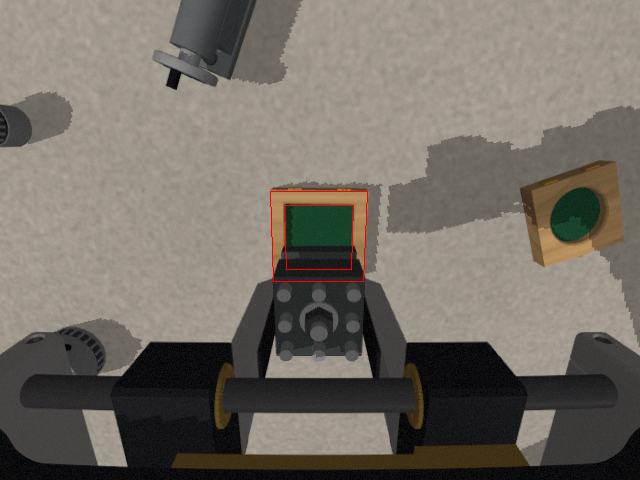

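Request:
{"name": "step_arm", "arguments": {
  "commands": [0.03, 0, 0, 0, 0, 0, 0.03, 0.03, 0, 0, 0, 0, 0, 0.03, 0.025, 0, 0, 0, 0, 0, 0.03, 0.01, 0, 0, 0, 0, 0, 0.03, 0, 0, 0, 0, 0, 0, 0.03]
}}

```text
clock: 6.9
eef_pos: [489.6, -25.6, 33.2]
eef_rot: [-1.421, 1.57, 3.031]
wrist_force: [-0.4, -0.8, -2.1]
finger_gap: 43.6
```

Request:
{"name": "step_arm", "arguments": {
  "commands": [0.003, 0, 0, 0, 0, 0, 0.03, 0.002, 0, 0, 0, 0, 0, 0.03, 0, 0, 0, 0, 0, 0, 0.03]
}}

```text
clock: 7.28
eef_pos: [489.6, -25.3, 28.7]
eef_rot: [1.687, 1.57, -0.145]
wrist_force: [0.4, -0.3, -3.9]
finger_gap: 43.4
```

```bash
python3 go.py 490 -26 27.5 1.31 40
```

```text
clock 7.28 tcp [489.6 -25.3  28.7] psi -1.831->-1.832 j6 1.71 gap 43.4 F [ 0.4 -0.3 -3.9] rows 1
[0.0012, 0.0006, 0.0006, 0.01, -0.0, -0.02]
```

Request:
{"name": "step_arm", "arguments": {
  "commands": [0.001, 0, 0, 0, 0, 0, 0.03, 0.0005, 0, 0, 0, 0, 0, 0.03, 0, 0, 0, 0, 0, 0, 0.065, 0, 0, 0, 0, 0, 0, 0.065, 0, 0, 0, 0, 0, 0, 0.065]
}}

```text
clock: 7.9
eef_pos: [489.6, -25.3, 27.0]
eef_rot: [1.729, 1.571, -0.102]
wrist_force: [-0.9, -0.4, 0.3]
finger_gap: 64.6
```

Request:
{"name": "step_arm", "arguments": {
  "commands": [-0.01, 0, 0, 0, 0, 0, 0.07, -0.03, 0, 0, 0, 0, 0, 0.07, -0.03, 0, 0, 0, 0, 0, 0.094, -0.04, 0, 0, 0, 0, 0, 0.094, 0, 0, 0, 0, 0, 0, 0.094]
}}

```text
clock: 8.52
eef_pos: [490.9, -25.4, 140.2]
eef_rot: [1.711, 1.565, -0.121]
wrist_force: [-0.0, 0.6, -0.4]
finger_gap: 93.6
```

```bash
python3 wl.py tool_post_mid 490 -26 1.31 w3 9; python3 go.py 429 259.5 150 -1.5708 60 abs
```

```text
[242. 321.] 0.82 3299 tool_post_mid [488.53 -25.65   1.33] iou 0.948
expect [319.08056015 242.94808383]
clock 8.62 tcp [489.4 -25.2 137.1] psi -1.831->-1.571 j6 1.71 gap 93.7 F [ 0.6  0.6 -0.1] rows 5
[-0.0026, -0.0263, -0.0519, -2.99, -0.0, -0.01]
[-0.0026, -0.0236, -0.0532, -2.99, -0.0, -0.01]
[-0.0026, -0.0208, -0.0544, -2.99, -0.0, -0.01]
[-0.0026, -0.0179, -0.0554, -2.99, -0.0, -0.01]
[-0.0026, -0.015, -0.0562, -2.99, -0.0, -0.01]
```

Request:
{"name": "step_arm", "arguments": {
  "commands": [-0.003, -0.026, -0.052, -3, 0, 0, 0.094, -0.003, -0.024, -0.053, -3, 0, 0, 0.094, -0.003, -0.021, -0.054, -3, 0, 0, 0.094, -0.003, -0.018, -0.055, -3, 0, 0, 0.094, -0.003, -0.015, -0.056, -3, 0, 0, 0.094]
}}

```text
clock: 9.25
eef_pos: [427.4, 259.9, 151.0]
eef_rot: [-1.089, 1.569, -2.657]
wrist_force: [1.3, 1.0, 0.3]
finger_gap: 93.9
```

Request:
{"name": "step_arm", "arguments": {
  "commands": [0, 0, 0, 0, 0, 0, 0.094, 0, 0, 0, 0, 0, 0, 0.094]
}}

```text
clock: 9.5
eef_pos: [428.2, 257.9, 151.0]
eef_rot: [-1.021, 1.569, -2.59]
wrist_force: [-0.3, -0.2, -1.0]
finger_gap: 94.1
```

```bash
python3 wl.py chuck_mid 429 259.5 0 w4; python3 go.py 429 259.5 17 -1.5708 40 abs
```

```text
[234. 315.] 0.93 4139 chuck_mid [4.2839e+02 2.5959e+02 1.3000e-01] iou 0.972
expect [316.28916556 234.3943153 ]
clock 9.60 tcp [428.7 257.3 151.4] psi -1.571->-1.571 j6 2.04 gap 94.1 F [-0.6  0.1 -0.1] rows 4
[0.0336, 0.0001, -0.0006, -0.01, 0.01, 0.01]
[0.0336, 0.0001, -0.0006, -0.01, 0.01, 0.01]
[0.0336, 0.0001, -0.0006, -0.01, 0.01, 0.01]
[0.0336, 0.0001, -0.0006, -0.01, 0.01, 0.01]
```

Request:
{"name": "step_arm", "arguments": {
  "commands": [0.04, 0, -0.002, 0, 0, 0, 0.094, 0.04, 0, 0, 0, 0, 0, 0.094, 0.03, 0, 0, 0, 0, 0, 0.094, 0.02, 0, 0, 0, 0, 0, 0.094, 0.004, 0, 0, 0, 0, 0, 0.094]
}}

```text
clock: 10.22
eef_pos: [428.3, 259.1, 16.9]
eef_rot: [-1.09, 1.568, -2.661]
wrist_force: [0.0, -0.1, 0.0]
finger_gap: 94.0
```

Request:
{"name": "step_arm", "arguments": {
  "commands": [0, 0, 0, 0, 0, 0, 0.05, 0, 0, 0, 0, 0, 0, 0.05, 0, 0, 0, 0, 0, 0, 0.05, 0, 0, 0, 0, 0, 0, 0.05, 0, 0, 0, 0, 0, 0, 0.05],
  "squeeze": 40
}}

```text
clock: 10.85
eef_pos: [428.8, 260.3, 18.4]
eef_rot: [1.483, 1.57, -0.087]
wrist_force: [-1.1, -3.5, 7.0]
finger_gap: 61.4
```

Request:
{"name": "step_arm", "arguments": {
  "commands": [0, 0, 0, 0, 0, 0, 0.05, 0, 0, 0, 0, 0, 0, 0.05]
}}

```text
clock: 11.1
eef_pos: [428.8, 260.3, 18.4]
eef_rot: [1.511, 1.57, -0.058]
wrist_force: [-1.5, -2.8, 6.0]
finger_gap: 61.4
```

Request:
{"name": "step_arm", "arguments": {
  "commands": [-0.01, 0, 0, 0, 0, 0, 0.05, -0.03, 0, 0, 0, 0, 0, 0.05, -0.04, 0, 0, 0, 0, 0, 0.05, -0.05, 0, 0, 0, 0, 0, 0.05, -0.03, 0, 0, 0, 0, 0, 0.05]
}}

```text
clock: 11.72
eef_pos: [428.5, 260.5, 180.4]
eef_rot: [2.15, 1.569, 0.581]
wrist_force: [-0.1, 0.4, -6.5]
finger_gap: 61.4
```

```bash
python3 go.py 532 -401 150 -1.5708 55 abs
```

```text
clock 11.72 tcp [428.5 260.5 180.4] psi -1.570->-1.571 j6 2.04 gap 61.4 F [-0.1  0.4 -6.5] rows 13
[0.0023, 0.0079, 0.0509, 0.01, -0.0, -0.01]
[0.0023, 0.0079, 0.0509, 0.01, -0.0, -0.01]
[0.0023, 0.0079, 0.0509, 0.01, -0.0, -0.01]
[0.0023, 0.0079, 0.0509, 0.01, -0.0, -0.01]
[0.0023, 0.0079, 0.0509, 0.01, -0.0, -0.01]
[0.0023, 0.0079, 0.0509, 0.01, -0.0, -0.01]
[0.0023, 0.0079, 0.0509, 0.01, -0.0, -0.01]
[0.0023, 0.0079, 0.0509, 0.01, -0.0, -0.01]
[0.0023, 0.0079, 0.0509, 0.01, -0.0, -0.01]
[0.0023, 0.0079, 0.0509, 0.01, -0.0, -0.01]
[0.0023, 0.0079, 0.0509, 0.01, -0.0, -0.01]
[0.0023, 0.0079, 0.0509, 0.01, -0.0, -0.01]
[0.0023, 0.008, 0.0509, 0.01, -0.0, -0.01]
```

Request:
{"name": "step_arm", "arguments": {
  "commands": [0, 0.008, 0.03, 0, 0, 0, 0.05, 0, 0.008, 0.055, 0, 0, 0, 0.05, 0, 0.008, 0.055, 0, 0, 0, 0.05, 0, 0.008, 0.055, 0, 0, 0, 0.05, 0, 0.008, 0.055, 0, 0, 0, 0.05]
}}

```text
clock: 12.35
eef_pos: [468.5, 8.8, 178.1]
eef_rot: [-2.135, 1.57, 2.579]
wrist_force: [1.1, -0.7, -6.6]
finger_gap: 61.5
```

Request:
{"name": "step_arm", "arguments": {
  "commands": [0, 0.008, 0.055, 0, 0, 0, 0.05, 0, 0.008, 0.055, 0, 0, 0, 0.05, 0, 0.008, 0.055, 0, 0, 0, 0.05, 0, 0.008, 0.055, 0, 0, 0, 0.05, 0, 0.008, 0.055, 0, 0, 0, 0.05]
}}

```text
clock: 12.98
eef_pos: [508.9, -266.1, 177.9]
eef_rot: [-2.444, 1.57, 2.269]
wrist_force: [1.5, 0.3, -6.1]
finger_gap: 61.4
```

```bash
python3 go.py 532 -401 130 -1.5708 50 abs
```

```text
clock 12.97 tcp [ 508.9 -266.1  177.9] psi -1.570->-1.571 j6 1.02 gap 61.4 F [ 1.5  0.3 -6.1] rows 3
[0.0159, 0.0077, 0.045, 0.02, -0.01, 0.01]
[0.0159, 0.0077, 0.045, 0.02, -0.01, 0.01]
[0.016, 0.0077, 0.045, 0.02, -0.01, 0.01]
```

Request:
{"name": "step_arm", "arguments": {
  "commands": [0.016, 0.008, 0.045, 0, 0, 0, 0.05, 0.016, 0.008, 0.045, 0, 0, 0, 0.05, 0.016, 0.008, 0.04, 0, 0, 0, 0.05, 0, 0, 0.005, 0, 0, 0, 0.05, 0, 0, 0, 0, 0, 0, 0.05]
}}

```text
clock: 13.6
eef_pos: [533.1, -399.1, 129.8]
eef_rot: [-2.526, 1.57, 2.187]
wrist_force: [0.6, 1.4, -5.2]
finger_gap: 61.5
```

```bash
python3 go.py 532 -401 27.5 -1.5708 40 abs; python3 - <<'E'
from h import *
s=manip.read_state();c=cam("wrist",s);im=manip.camera("wrist")[:,:,::-1].copy()
for (a,z) in((98,18),):
    p=np.array([[-1,-1],[1,-1],[1,1],[-1,1]])*a/2@R.from_euler('z',1.745).as_matrix()[:2,:2].T+[531.8,-401.2]
    cv2.polylines(im,[np.round(proj(c,np.c_[p,[z]*4])).astype(np.int32)],True,(0,0,255),1)
cv2.imwrite("pics/w5.png",im)
E
```

```text
clock 13.60 tcp [ 533.1 -399.1  129.8] psi -1.570->-1.571 j6 0.87 gap 61.5 F [ 0.6  1.4 -5.2] rows 3
[0.0341, -0.0004, 0.0007, 0.02, -0.02, 0.01]
[0.0341, -0.0004, 0.0006, 0.02, -0.02, 0.01]
[0.0341, -0.0004, 0.0006, 0.02, -0.02, 0.01]
```

View pics/w5.png

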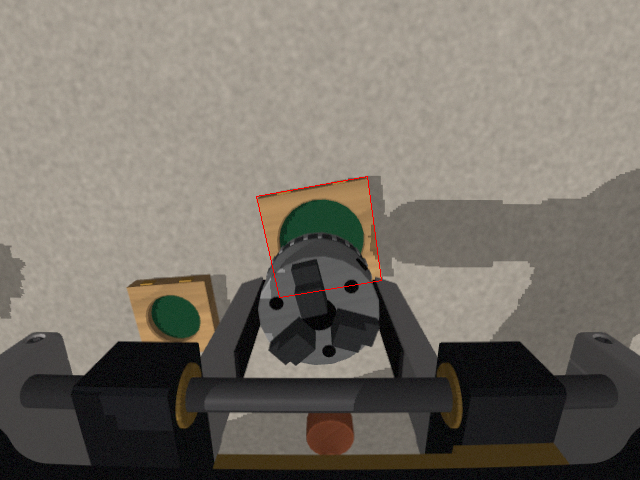

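Request:
{"name": "step_arm", "arguments": {
  "commands": [0.03, -0.001, 0.002, 0, 0, 0, 0.05, 0.03, 0, 0, 0, 0, 0, 0.05, 0.025, 0, 0, 0, 0, 0, 0.05, 0.011, 0, 0, 0, 0, 0, 0.05, 0, 0, 0, 0, 0, 0, 0.05]
}}

```text
clock: 14.28
eef_pos: [532.5, -401.0, 34.3]
eef_rot: [-2.635, 1.571, 2.079]
wrist_force: [1.3, 0.4, -6.2]
finger_gap: 61.8
```

Request:
{"name": "step_arm", "arguments": {
  "commands": [0.003, 0, 0, 0, 0, 0, 0.05, 0.002, 0, 0, 0, 0, 0, 0.05, 0, 0, 0, 0, 0, 0, 0.05]
}}

```text
clock: 14.65
eef_pos: [532.4, -401.5, 29.2]
eef_rot: [0.953, 1.571, -0.616]
wrist_force: [-0.5, -0.4, -6.0]
finger_gap: 61.6
```

```bash
python3 go.py 532 -401 27.5 -1.5708 40 abs
```

```text
clock 14.65 tcp [ 532.4 -401.5   29.2] psi -1.570->-1.571 j6 0.87 gap 61.6 F [-0.5 -0.4 -6. ] rows 1
[0.0017, -0.0004, -0.0005, 0.06, 0.01, -0.01]
```

Request:
{"name": "step_arm", "arguments": {
  "commands": [0.001, 0, 0, 0, 0, 0, 0.05, 0.001, 0, 0, 0, 0, 0, 0.05, 0, 0, 0, 0, 0, 0, 0.075, 0, 0, 0, 0, 0, 0, 0.08, 0, 0, 0, 0, 0, 0, 0.085]
}}

```text
clock: 15.28
eef_pos: [532.5, -401.7, 27.2]
eef_rot: [0.829, 1.57, -0.74]
wrist_force: [0.5, 0.6, 0.4]
finger_gap: 84.2
```

Request:
{"name": "step_arm", "arguments": {
  "commands": [-0.01, 0, 0, 0, 0, 0, 0.085, -0.03, 0, 0, 0, 0, 0, 0.085, -0.03, 0, 0, 0, 0, 0, 0.094, -0.04, 0, 0, 0, 0, 0, 0.094, 0, 0, 0, 0, 0, 0, 0.094]
}}

```text
clock: 15.9
eef_pos: [533.5, -402.4, 141.4]
eef_rot: [0.872, 1.564, -0.698]
wrist_force: [0.0, -0.3, -0.4]
finger_gap: 93.9
```

```bash
python3 wl.py chuck_mid 532 -401 0 w6 9; python3 go.py 658 213 150 -1.5708 60 abs
```

```text
[245. 317.] 0.97 4696 chuck_mid [ 5.3283e+02 -4.0191e+02  2.0000e-02] iou 0.976
expect [315.99068649 243.30226598]
clock 16.00 tcp [ 532.3 -401.5  137.3] psi -1.570->-1.571 j6 0.87 gap 94.1 F [-0.1  0.2 -1.1] rows 11
[-0.0012, 0.0115, -0.0558, 0.01, 0.0, -0.0]
[-0.0012, 0.0115, -0.0558, 0.01, 0.0, -0.0]
[-0.0012, 0.0115, -0.0559, 0.01, 0.0, -0.0]
[-0.0012, 0.0115, -0.0559, 0.01, 0.0, -0.0]
[-0.0012, 0.0115, -0.0559, 0.01, 0.0, -0.0]
[-0.0012, 0.0115, -0.0559, 0.01, 0.0, -0.0]
[-0.0012, 0.0115, -0.0559, 0.01, 0.0, -0.0]
[-0.0012, 0.0115, -0.0559, 0.01, 0.0, -0.0]
[-0.0012, 0.0114, -0.0559, 0.01, 0.0, -0.0]
[-0.0012, 0.0114, -0.0559, 0.01, 0.0, -0.0]
[-0.0012, 0.0114, -0.0559, 0.01, 0.0, -0.0]
```

Chuck is placed. On to the drill chuck.

Request:
{"name": "step_arm", "arguments": {
  "commands": [-0.003, 0.012, -0.056, 0, 0, 0, 0.094, -0.003, 0.012, -0.056, 0, 0, 0, 0.094, -0.003, 0.012, -0.056, 0, 0, 0, 0.094, -0.003, 0.012, -0.056, 0, 0, 0, 0.094, -0.003, 0.011, -0.056, 0, 0, 0, 0.094]
}}

```text
clock: 16.62
eef_pos: [590.7, -119.5, 150.9]
eef_rot: [-1.845, 1.569, 2.868]
wrist_force: [0.1, 0.1, -0.2]
finger_gap: 94.2
```

Request:
{"name": "step_arm", "arguments": {
  "commands": [0, 0.012, -0.056, 0, 0, 0, 0.094, 0, 0.012, -0.056, 0, 0, 0, 0.094, 0, 0.011, -0.056, 0, 0, 0, 0.094, 0, 0.011, -0.056, 0, 0, 0, 0.094, 0, 0.011, -0.056, 0, 0, 0, 0.094]
}}

```text
clock: 17.25
eef_pos: [647.3, 160.4, 150.7]
eef_rot: [-1.376, 1.569, -2.946]
wrist_force: [0.2, -1.5, -0.3]
finger_gap: 94.1
```

Request:
{"name": "step_arm", "arguments": {
  "commands": [0, 0.011, -0.054, 0, 0, 0, 0.08, 0, 0, 0, 0, 0, 0, 0.07, 0, 0, 0, 0, 0, 0, 0.07]
}}

```text
clock: 17.62
eef_pos: [658.2, 212.1, 150.8]
eef_rot: [-1.219, 1.569, -2.788]
wrist_force: [0.4, -0.2, -0.0]
finger_gap: 71.0
```

```bash
python3 wl.py drill_chuck_mid 658 213 0 w7; python3 go.py 658 213 19 -1.5708 40 abs
```

```text
[241. 321.] 0.76 1686 drill_chuck_mid [6.5585e+02 2.1262e+02 1.7000e-01] iou 0.969
expect [317.13332641 235.48474459]
clock 17.73 tcp [658.5 211.3 151.6] psi -1.571->-1.571 j6 1.83 gap 69.9 F [ 0.6 -0.2 -0.4] rows 4
[0.0331, -0.0001, -0.0004, -0.0, 0.01, 0.01]
[0.0331, -0.0001, -0.0004, -0.0, 0.01, 0.01]
[0.0331, -0.0001, -0.0004, -0.0, 0.01, 0.01]
[0.0331, -0.0001, -0.0004, -0.0, 0.01, 0.01]
```

Request:
{"name": "step_arm", "arguments": {
  "commands": [0.04, -0.001, -0.001, 0, 0, 0, 0.07, 0.04, 0, 0, 0, 0, 0, 0.07, 0.03, 0, 0, 0, 0, 0, 0.07, 0.02, 0, 0, 0, 0, 0, 0.07, 0.003, 0, 0, 0, 0, 0, 0.07]
}}

```text
clock: 18.35
eef_pos: [657.3, 212.9, 18.1]
eef_rot: [-1.318, 1.569, -2.889]
wrist_force: [-0.4, 0.3, 0.2]
finger_gap: 70.3
```

Request:
{"name": "step_arm", "arguments": {
  "commands": [0, 0, 0, 0, 0, 0, 0.025, 0, 0, 0, 0, 0, 0, 0.025, 0, 0, 0, 0, 0, 0, 0.025, 0, 0, 0, 0, 0, 0, 0.025, 0, 0, 0, 0, 0, 0, 0.025],
  "squeeze": 25
}}

```text
clock: 18.98
eef_pos: [657.8, 213.5, 19.5]
eef_rot: [1.539, 1.57, -0.031]
wrist_force: [-1.1, -1.8, 5.1]
finger_gap: 35.9
```

Request:
{"name": "step_arm", "arguments": {
  "commands": [0, 0, 0, 0, 0, 0, 0.025, 0, 0, 0, 0, 0, 0, 0.025]
}}

```text
clock: 19.23
eef_pos: [657.9, 213.6, 19.5]
eef_rot: [1.567, 1.57, -0.002]
wrist_force: [-1.3, -2.4, 5.2]
finger_gap: 35.6
```

Request:
{"name": "step_arm", "arguments": {
  "commands": [-0.01, 0, 0, 0, 0, 0, 0.025, -0.03, 0, 0, 0, 0, 0, 0.025, -0.04, 0, 0, 0, 0, 0, 0.025, -0.05, 0, 0, 0, 0, 0, 0.025, -0.03, 0, 0, 0, 0, 0, 0.025]
}}

```text
clock: 19.85
eef_pos: [657.8, 213.9, 181.9]
eef_rot: [1.917, 1.569, 0.347]
wrist_force: [0.8, 0.2, -4.5]
finger_gap: 35.7
```

```bash
python3 go.py 451.5 -256 175 -1.5708 55 abs
```

```text
clock 19.85 tcp [657.8 213.9 181.9] psi -1.569->-1.571 j6 1.83 gap 35.7 F [ 0.8  0.2 -4.5] rows 10
[0.0006, -0.0207, 0.047, 0.01, -0.0, -0.01]
[0.0006, -0.0207, 0.047, 0.01, -0.0, -0.01]
[0.0006, -0.0207, 0.047, 0.01, -0.0, -0.01]
[0.0006, -0.0207, 0.047, 0.01, -0.0, -0.01]
[0.0006, -0.0207, 0.047, 0.01, -0.0, -0.01]
[0.0006, -0.0207, 0.047, 0.01, -0.0, -0.01]
[0.0007, -0.0207, 0.047, 0.01, -0.0, -0.01]
[0.0007, -0.0207, 0.047, 0.01, -0.0, -0.01]
[0.0007, -0.0206, 0.047, 0.01, -0.0, -0.01]
[0.0007, -0.0206, 0.047, 0.01, -0.0, -0.01]
```

Request:
{"name": "step_arm", "arguments": {
  "commands": [0, -0.01, 0.024, 0, 0, 0, 0.025, 0, -0.021, 0.047, 0, 0, 0, 0.025, 0, -0.021, 0.047, 0, 0, 0, 0.025, 0, -0.021, 0.047, 0, 0, 0, 0.025, 0, -0.021, 0.047, 0, 0, 0, 0.025]
}}

```text
clock: 20.48
eef_pos: [562.8, 0.3, 179.1]
eef_rot: [-2.197, 1.571, 2.517]
wrist_force: [0.4, -0.5, -3.6]
finger_gap: 35.6
```

Request:
{"name": "step_arm", "arguments": {
  "commands": [0, -0.021, 0.047, 0, 0, 0, 0.025, 0, -0.021, 0.047, 0, 0, 0, 0.025, 0, -0.021, 0.047, 0, 0, 0, 0.025, 0, -0.021, 0.047, 0, 0, 0, 0.025, 0, -0.02, 0.047, 0, 0, 0, 0.025]
}}

```text
clock: 21.1
eef_pos: [459.2, -234.8, 179.2]
eef_rot: [2.711, 1.571, 1.142]
wrist_force: [1.0, 0.4, -3.6]
finger_gap: 35.4
```

```bash
python3 go.py 451.5 -256 130 -1.5708 45 abs
```

```text
clock 21.10 tcp [ 459.2 -234.8  179.2] psi -1.569->-1.571 j6 1.03 gap 35.4 F [ 1.   0.4 -3.6] rows 2
[0.0246, -0.0039, 0.0106, 0.04, -0.01, -0.0]
[0.0246, -0.0038, 0.0106, 0.04, -0.01, -0.0]
```

Request:
{"name": "step_arm", "arguments": {
  "commands": [0.025, -0.004, 0.011, 0, 0, 0, 0.025, 0.025, -0.004, 0.011, 0, 0, 0, 0.025, 0, 0, 0, 0, 0, 0, 0.025, 0, 0, 0, 0, 0, 0, 0.025]
}}

```text
clock: 21.6
eef_pos: [452.7, -255.4, 130.0]
eef_rot: [1.171, 1.57, -0.399]
wrist_force: [0.3, -0.5, -2.8]
finger_gap: 35.5
```

```bash
python3 go.py 451.5 -256 28.5 -1.5708 40 abs; python3 - <<'E'
from h import *
s=manip.read_state();c=cam("wrist",s);im=manip.camera("wrist")[:,:,::-1].copy()
for (a,z) in((76,18),):
    p=np.array([[-1,-1],[1,-1],[1,1],[-1,1]])*a/2@R.from_euler('z',1.655).as_matrix()[:2,:2].T+[451.5,-256]
    cv2.polylines(im,[np.round(proj(c,np.c_[p,[z]*4])).astype(np.int32)],True,(0,0,255),1)
cv2.imwrite("pics/w8.png",im)
E
```

```text
clock 21.60 tcp [ 452.7 -255.4  130. ] psi -1.569->-1.571 j6 0.99 gap 35.5 F [ 0.3 -0.5 -2.8] rows 3
[0.0338, -0.0004, 0.0002, 0.03, 0.01, -0.02]
[0.0338, -0.0004, 0.0002, 0.03, 0.01, -0.02]
[0.0338, -0.0004, 0.0002, 0.03, 0.01, -0.02]
```

View pics/w8.png

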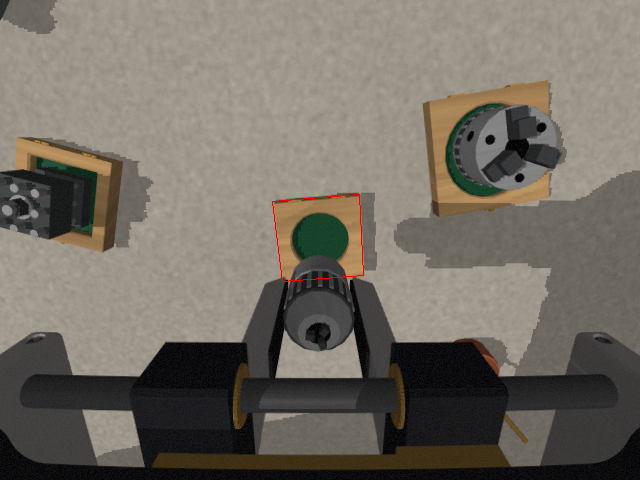

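Request:
{"name": "step_arm", "arguments": {
  "commands": [0.03, 0, 0, 0, 0, 0, 0.025, 0.03, 0, 0, 0, 0, 0, 0.025, 0.025, 0, 0, 0, 0, 0, 0.025, 0.011, 0, 0, 0, 0, 0, 0.025, 0, 0, 0, 0, 0, 0, 0.025]
}}

```text
clock: 22.28
eef_pos: [452.5, -255.5, 33.3]
eef_rot: [1.462, 1.571, -0.107]
wrist_force: [-0.2, 0.4, -3.5]
finger_gap: 35.5
```

Request:
{"name": "step_arm", "arguments": {
  "commands": [0.003, 0, 0, 0, 0, 0, 0.025, 0.002, 0, 0, 0, 0, 0, 0.025, 0, 0, 0, 0, 0, 0, 0.025]
}}

```text
clock: 22.65
eef_pos: [452.5, -255.8, 28.5]
eef_rot: [1.016, 1.57, -0.554]
wrist_force: [0.4, 0.0, -1.3]
finger_gap: 35.2
```

```bash
python3 go.py 452 -256 28.5 -1.5708 40 abs
```

```text
clock 22.65 tcp [ 452.5 -255.8   28.5] psi -1.570->-1.571 j6 0.98 gap 35.2 F [ 0.4  0.  -1.3] rows 1
[-0.0, -0.0005, 0.0002, 0.06, 0.03, -0.05]
```

Request:
{"name": "step_arm", "arguments": {
  "commands": [0.0005, 0, 0, 0, 0, 0, 0.025, 0, 0, 0, 0, 0, 0, 0.05, 0, 0, 0, 0, 0, 0, 0.055, 0, 0, 0, 0, 0, 0, 0.06, 0, 0, 0, 0, 0, 0, 0.06]
}}

```text
clock: 23.28
eef_pos: [452.2, -255.6, 27.5]
eef_rot: [1.392, 1.571, -0.178]
wrist_force: [0.0, 0.4, -0.1]
finger_gap: 59.7
```

Request:
{"name": "step_arm", "arguments": {
  "commands": [-0.01, 0, 0, 0, 0, 0, 0.06, -0.03, 0, 0, 0, 0, 0, 0.06, -0.03, 0, 0, 0, 0, 0, 0.06, -0.04, 0, 0, 0, 0, 0, 0.06, 0, 0, 0, 0, 0, 0, 0.06]
}}

```text
clock: 23.9
eef_pos: [453.3, -256.3, 140.8]
eef_rot: [0.987, 1.565, -0.583]
wrist_force: [-0.0, 0.9, 0.1]
finger_gap: 60.2
```

```bash
python3 wl.py drill_chuck_mid 452 -256 0 w9 9; python3 go.py 678.5 2.5 150 -2.251 60 abs
```

```text
[246. 320.] 0.93 1868 drill_chuck_mid [ 4.5018e+02 -2.5609e+02  2.3000e-01] iou 0.950
expect [317.40522925 243.25483285]
clock 24.00 tcp [ 452.1 -255.5  137.5] psi -1.570->-2.251 j6 0.98 gap 60.0 F [-0.4 -0.3 -0.7] rows 6
[-0.0021, 0.0378, -0.043, 6.51, 0.0, -0.0]
[-0.0021, 0.0327, -0.047, 6.51, 0.0, -0.0]
[-0.0021, 0.0271, -0.0504, 6.51, 0.0, -0.0]
[-0.0021, 0.0213, -0.0531, 6.51, 0.0, -0.0]
[-0.0021, 0.0151, -0.0552, 6.51, 0.0, -0.0]
[-0.0021, 0.0088, -0.0565, 6.51, 0.0, -0.0]
```

Request:
{"name": "step_arm", "arguments": {
  "commands": [-0.003, 0.038, -0.043, 6.5, 0, 0, 0.06, -0.003, 0.033, -0.047, 6.5, 0, 0, 0.06, -0.002, 0.027, -0.05, 6.5, 0, 0, 0.06, -0.002, 0.021, -0.053, 6.5, 0, 0, 0.06, -0.002, 0.015, -0.055, 6.5, 0, 0, 0.06]
}}

```text
clock: 24.62
eef_pos: [641.2, -39.3, 148.0]
eef_rot: [-1.107, 1.569, 3.035]
wrist_force: [-0.5, -0.4, 0.7]
finger_gap: 60.1
```

Request:
{"name": "step_arm", "arguments": {
  "commands": [0, 0.009, -0.056, 6.5, 0, 0, 0.06, 0, 0, 0, 0, 0, 0, 0.06, 0, 0, 0, 0, 0, 0, 0.06]
}}

```text
clock: 25.0
eef_pos: [677.6, 1.2, 148.0]
eef_rot: [-0.876, 1.568, -3.125]
wrist_force: [0.4, 0.2, -0.8]
finger_gap: 59.4
```

```bash
python3 wl.py tailstock_mid 678.5 2.5 -0.68 w10; python3 go.py 678.5 2.5 24 -2.251 40 abs
```

```text
[252. 318.] 0.78 4378 tailstock_mid [ 6.7825e+02  1.9000e+00 -6.6000e-01] iou 0.934
[249. 627.] 0.64 1994 [214. 102.] 0.59 14284 expect [316.10483797 236.43586631]
clock 25.10 tcp [6.777e+02 4.000e-01 1.491e+02] psi -2.251->-2.251 j6 2.20 gap 60.1 F [-0.5 -0.  -0.3] rows 4
[0.0313, -0.0001, -0.0006, 0.0, 0.01, 0.01]
[0.0313, -0.0002, -0.0005, 0.0, 0.01, 0.01]
[0.0313, -0.0002, -0.0005, 0.0, 0.01, 0.01]
[0.0313, -0.0002, -0.0005, 0.0, 0.01, 0.01]
```

View pics/w10.png

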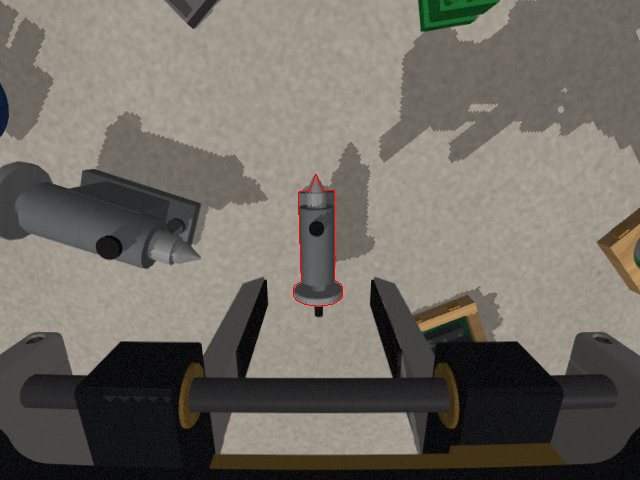

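Request:
{"name": "step_arm", "arguments": {
  "commands": [0.04, 0, -0.002, -0.7, 0, 0, 0.06, 0.04, 0, 0, 0, 0, 0, 0.06, 0.03, 0, 0, 0, 0, 0, 0.06, 0.014, 0, 0, 0, 0, 0, 0.06, 0.002, 0, 0, 0, 0, 0, 0.06]
}}

```text
clock: 25.72
eef_pos: [679.3, 2.4, 23.4]
eef_rot: [-0.871, 1.57, -3.11]
wrist_force: [0.5, -0.2, -0.2]
finger_gap: 59.9
```

Request:
{"name": "step_arm", "arguments": {
  "commands": [0, 0, 0, 0, 0, 0, 0.02, 0, 0, 0, 0, 0, 0, 0.02, 0, 0, 0, 0, 0, 0, 0.02, 0, 0, 0, 0, 0, 0, 0.02, 0, 0, 0, 0, 0, 0, 0.02],
  "squeeze": 35
}}

```text
clock: 26.35
eef_pos: [679.6, 2.7, 24.1]
eef_rot: [0.999, 1.57, -1.239]
wrist_force: [-4.2, -3.7, 5.1]
finger_gap: 29.8
```

Request:
{"name": "step_arm", "arguments": {
  "commands": [0, 0, 0, 0, 0, 0, 0.02, 0, 0, 0, 0, 0, 0, 0.02]
}}

```text
clock: 26.6
eef_pos: [679.6, 2.7, 24.1]
eef_rot: [1.206, 1.57, -1.032]
wrist_force: [-4.0, -2.7, 6.0]
finger_gap: 29.6
```

Request:
{"name": "step_arm", "arguments": {
  "commands": [-0.01, 0, 0, 0, 0, 0, 0.02, -0.03, 0, 0, 0, 0, 0, 0.02, -0.04, 0, 0, 0, 0, 0, 0.02, -0.05, 0, 0, 0, 0, 0, 0.02, -0.03, 0, 0, 0, 0, 0, 0.02]
}}

```text
clock: 27.22
eef_pos: [679.8, 3.2, 186.1]
eef_rot: [2.345, 1.569, 0.108]
wrist_force: [0.2, -0.0, -6.3]
finger_gap: 29.9
```

```bash
python3 go.py 522 437.5 180 -1.272 50 abs
```

```text
clock 27.23 tcp [679.8   3.2 186.1] psi -2.238->-1.272 j6 2.19 gap 29.9 F [ 0.2 -0.  -6.3] rows 10
[0.0006, -0.0393, -0.0244, -5.53, -0.0, -0.01]
[0.0006, -0.0367, -0.028, -5.53, -0.0, -0.01]
[0.0006, -0.0339, -0.0314, -5.53, -0.0, -0.01]
[0.0006, -0.0307, -0.0346, -5.53, -0.0, -0.01]
[0.0006, -0.0272, -0.0374, -5.53, -0.0, -0.01]
[0.0006, -0.0235, -0.0398, -5.53, -0.0, -0.01]
[0.0006, -0.0195, -0.0419, -5.53, -0.0, -0.01]
[0.0006, -0.0154, -0.0436, -5.53, -0.0, -0.01]
[0.0006, -0.0111, -0.0448, -5.53, -0.0, -0.01]
[0.0006, -0.0067, -0.0457, -5.53, -0.0, -0.01]
```

Request:
{"name": "step_arm", "arguments": {
  "commands": [0, -0.039, -0.024, -5.5, 0, 0, 0.02, 0, -0.037, -0.028, -5.5, 0, 0, 0.02, 0, -0.034, -0.031, -5.5, 0, 0, 0.02, 0, -0.031, -0.035, -5.5, 0, 0, 0.02, 0, -0.027, -0.037, -5.5, 0, 0, 0.02]
}}

```text
clock: 27.85
eef_pos: [599.3, 221.3, 183.2]
eef_rot: [-1.414, 1.57, 3.115]
wrist_force: [0.3, 0.9, -6.8]
finger_gap: 29.4
```

Request:
{"name": "step_arm", "arguments": {
  "commands": [0, -0.024, -0.04, -5.5, 0, 0, 0.02, 0, -0.02, -0.042, -5.5, 0, 0, 0.02, 0, -0.015, -0.044, -5.5, 0, 0, 0.02, 0, -0.011, -0.045, -5.5, 0, 0, 0.02, 0, -0.007, -0.045, -5.5, 0, 0, 0.02]
}}

```text
clock: 28.48
eef_pos: [520.7, 438.9, 183.1]
eef_rot: [-1.444, 1.57, -2.719]
wrist_force: [-0.6, 0.7, -6.9]
finger_gap: 29.9
```

```bash
python3 go.py 522 437.5 140 -1.272 50 abs
```

```text
clock 28.48 tcp [520.7 438.9 183.1] psi -1.275->-1.272 j6 1.92 gap 29.9 F [-0.6  0.7 -6.9] rows 1
[0.0431, 0.0008, 0.0017, -0.16, 0.01, 0.06]
```

Request:
{"name": "step_arm", "arguments": {
  "commands": [0.02, 0.001, 0.002, -0.2, 0, 0, 0.02, 0.023, 0, 0, 0, 0, 0, 0.02, 0, 0, 0, 0, 0, 0, 0.02, 0, 0, 0, 0, 0, 0, 0.02]
}}

```text
clock: 28.98
eef_pos: [523.6, 436.1, 141.5]
eef_rot: [2.031, 1.57, 0.756]
wrist_force: [0.4, -0.2, -5.5]
finger_gap: 29.8
```

```bash
python3 go.py 522 437.5 33 -1.272 50 abs; python3 - <<'E'
from h import *
s=manip.read_state();c=cam("wrist",s);im=manip.camera("wrist")[:,:,::-1].copy()
for (a,b,z) in((116,74,18),(92,50,18)):
    p=np.array([[-1,-1],[1,-1],[1,1],[-1,1]])*[a/2,b/2]@R.from_euler('z',.295).as_matrix()[:2,:2].T+[522,437.5]
    cv2.polylines(im,[np.round(proj(c,np.c_[p,[z]*4])).astype(np.int32)],True,(0,0,255),1)
cv2.imwrite("pics/w11.png",im)
E
```

```text
clock 28.98 tcp [523.6 436.1 141.5] psi -1.275->-1.272 j6 1.92 gap 29.8 F [ 0.4 -0.2 -5.5] rows 3
[0.0362, -0.0004, -0.0006, -0.05, -0.01, -0.02]
[0.0362, -0.0004, -0.0006, -0.05, -0.01, -0.02]
[0.0362, -0.0004, -0.0006, -0.05, -0.01, -0.02]
```

View pics/w11.png

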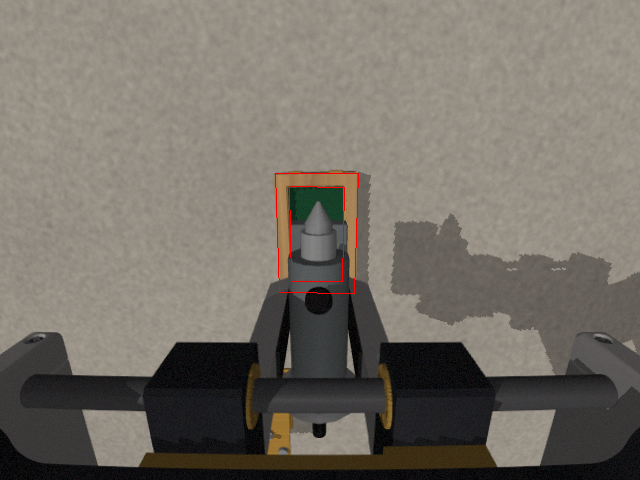

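Request:
{"name": "step_arm", "arguments": {
  "commands": [0.03, -0.001, -0.002, 0, 0, 0, 0.02, 0.03, 0, 0, 0, 0, 0, 0.02, 0.025, 0, 0, 0, 0, 0, 0.02, 0.017, 0, 0, 0, 0, 0, 0.02, 0, 0, 0, 0, 0, 0, 0.02]
}}

```text
clock: 29.65
eef_pos: [521.6, 437.3, 38.0]
eef_rot: [-1.232, 1.57, -2.507]
wrist_force: [-0.0, -0.5, -5.2]
finger_gap: 29.6
```

Request:
{"name": "step_arm", "arguments": {
  "commands": [0.003, 0, 0, 0, 0, 0, 0.02, 0.002, 0, 0, 0, 0, 0, 0.02, 0, 0, 0, 0, 0, 0, 0.02]
}}

```text
clock: 30.02
eef_pos: [521.9, 437.6, 33.8]
eef_rot: [1.889, 1.57, 0.614]
wrist_force: [0.5, -0.6, -6.2]
finger_gap: 29.7
```

```bash
python3 go.py 522 437.5 33 -1.272 50 abs
```

```text
clock 30.02 tcp [521.9 437.6  33.8] psi -1.275->-1.272 j6 1.92 gap 29.7 F [ 0.5 -0.6 -6.2] rows 1
[0.0008, 0.0001, 0.0002, -0.15, -0.01, -0.02]
```

Request:
{"name": "step_arm", "arguments": {
  "commands": [0.001, 0, 0, 0, 0, 0, 0.02, 0, 0, 0, 0, 0, 0, 0.045, 0, 0, 0, 0, 0, 0, 0.05, 0, 0, 0, 0, 0, 0, 0.055, 0, 0, 0, 0, 0, 0, 0.055]
}}

```text
clock: 30.65
eef_pos: [521.8, 437.6, 32.6]
eef_rot: [1.97, 1.571, 0.695]
wrist_force: [-0.4, -0.0, 0.6]
finger_gap: 55.2
```

Request:
{"name": "step_arm", "arguments": {
  "commands": [-0.01, 0, 0, 0, 0, 0, 0.055, -0.03, 0, 0, 0, 0, 0, 0.055, -0.04, 0, 0, 0, 0, 0, 0.055, -0.05, 0, 0, 0, 0, 0, 0.055, 0, 0, 0, 0, 0, 0, 0.055]
}}

```text
clock: 31.28
eef_pos: [523.1, 438.5, 168.0]
eef_rot: [1.915, 1.563, 0.64]
wrist_force: [-0.1, -0.6, -0.8]
finger_gap: 55.1
```

```bash
python3 wl.py tailstock_mid 522 437.5 .295 w12 9; python3 - <<'E'
from h import *
cs,cd=cam("scene"),cam("side")
ims=[manip.camera(n)[:,:,::-1] for n in("scene","side")];cv2.imwrite("pics/end.png",ims[0])
for n,x,y,w in(("chuck_mid",532,-401,0),("drill_chuck_mid",452,-256,0),("tool_post_mid",490,-26,1.31),("tailstock_mid",522,437.5,.295)):
    for nm,c in(("scene",cs),("side",cd)):
        t=proj(c,[x,y,40])[0]
        for d in manip.outline_of(n,nm):
            if np.hypot(d["centre"][1]-t[0],d["centre"][0]-t[1])<20:
                print(n,nm,*[(np.round(r,2),round(i,3)) for r,i in [fit([(c,d["pixels"])],M[n],(x,y),[w],9)]])
for n in("movement","oil_can"):
    for d in manip.outline_of(n,"scene")[:1]: print(n,onplane(cs,d["centre"][::-1],25))
E
```

```text
expect [319.33376359 235.47404036]
chuck_mid scene (array([ 5.3569e+02, -4.0258e+02, -3.0000e-02]), np.float64(0.936))
drill_chuck_mid scene (array([ 4.5157e+02, -2.5712e+02,  1.8000e-01]), np.float64(0.894))
tool_post_mid scene (array([488.5 , -26.88,   1.38]), np.float64(0.918))
tool_post_mid side (array([480.83, -14.06,   1.04]), np.float64(0.492))
tailstock_mid scene (array([5.2213e+02, 4.3526e+02, 2.8000e-01]), np.float64(0.923))
tailstock_mid side (array([5.2044e+02, 4.3952e+02, 3.0000e-01]), np.float64(0.927))
movement [[311.08593732 434.23046025  25.        ]]
oil_can [[ 325.30174474 -411.12481011   25.        ]]
```

View pics/end.png

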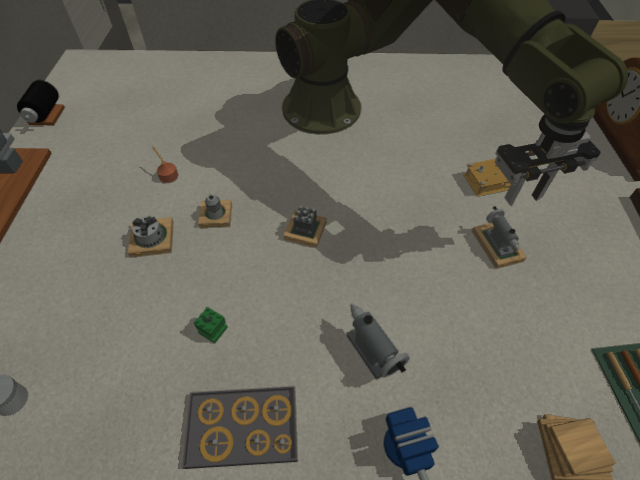

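View pics/w12.png

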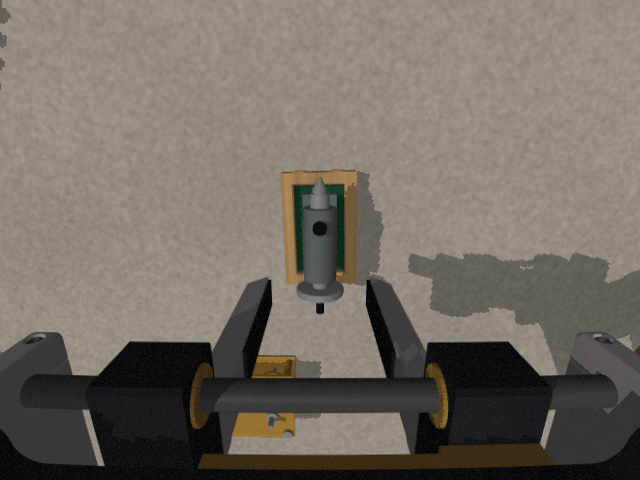

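```bash
python3 - <<'E'
import cv2,numpy as np
from cell import manip
a,b=cv2.imread("pics/scene0.png").astype(np.float32),cv2.imread("pics/end.png").astype(np.float32)
for n,(r0,r1,c0,c1) in dict(oil=(145,185,150,182),mov=(155,196,465,497)).items():
    print(n,cv2.phaseCorrelate(cv2.cvtColor(a[r0:r1,c0:c1],6),cv2.cvtColor(b[r0:r1,c0:c1],6)),np.abs(a-b)[r0:r1,c0:c1].mean())
print(manip.read_state()["wrist_force"]);manip.sign_off()
E
```

```text
oil ((0.15563892997523432, 0.08380697949868932), 0.8750835958868265) 14.130729
mov ((0.17520277486666735, 0.5553934824824012), 0.9600848618480894) 1.120935
[-0.51082322  0.06351481 -0.17940434]
the job is handed in; nothing more can be done
```

The three-jaw chuck, drill chuck, tool post and small tailstock now stand in their matching wells. I released each one resting on the felt or within about 1–2 mm of it. The job is handed in, with the robot clock at about 31 s of the 109 s allowed.

**Placement:** My last camera fits put each part within about 4 mm of its well's centre, against the 13 mm limit. The final pictures show all four upright, with the open gripper about 135 mm above its release height and touching nothing.

**Bystanders:** Comparing start and end scene pictures shows the oil can and clock movement shifted by less than 1 pixel, roughly 1–2 mm. The green tool post and the large tailstock were left alone.

**Checks that failed or disagreed:**
- **Tailstock:** the last wrist-camera detection missed it. The scene and side cameras both found it in place.
- **Tool post:** the final side-camera fit was poor (overlap 0.49), probably because the arm was in the way. The wrist and scene fits agreed to about 2 mm.
- **Three-jaw and drill chucks:** the side camera did not find either at the end. The scene and wrist fits agreed to about 3 mm.
- **Movement and oil can:** their outline centres came out 10–17 mm from the first reading. The movement was partly hidden by the gripper. For the oil can I suspect the lighting or the detector, so I relied on the picture comparison instead.

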